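# Slide a specimen carrier home under the microscope bridge

### The arm

A 6-joint arm with a two-finger parallel gripper is mounted at the origin on the work surface. World frame = base frame: x ahead of the robot, y to its left, z up, the work surface at z = 0. Lengths are in m, angles in rad, forces in N, time in s.
With the tool pointing down it reaches from about 0.375 to 0.975 m from the base axis. Payload 3.8 kg.
Tool frame: the origin (TCP) lies midway between the tips of the shut fingers; the grasp point (between the pads) lies 19 mm behind it; z points along the fingers, y is the line along which they close (so a half turn about z gives the same grasp; the last joint's range is limited). The gripper opens to 88 mm and grips with 3 to 60 N. Pads are 18 mm wide; open, the fingers measure 123 mm over their backs; the gripper's body (75 mm by 187 mm) begins 45 mm behind the grasp point.
Start: joints at [-1.346, 0.264, 1.604, -0, 1.274, -0.037], TCP at [0.175, -0.652, 0.239] pointing down, gripper open.
Joint ranges: [-2.63, 2.63], [-0.94, 2.18], [0.31, 2.57], [-1.31, 4.45], [0, 2.66], [-2.55, 2.55]. Speed limits (rad/s): [2.57, 2.57, 3.14, 3.14, 3.14, 3.14].

### API

Orientations are given as a rotation vector (axis times angle).
In Python, from cell import manip, inverse_kinematics, cams, order gives the robot as it stands. Calls block until the motion is done:
- manip.move_pose(position, orientation): joint-space move of the TCP to a pose.
- manip.move_linear(position, rate=0.15, rot=None): straight line of the TCP; rot=None keeps the orientation; rate is the mean speed in m/s.
- manip.set_joints(angles): joint-space move.
- manip.set_gripper(opening, force=None): finger opening in m; force is the grip in N (None keeps the last); returns when the fingers have stopped.
- manip.dwell(seconds).
- inverse_kinematics(position, orientation): joint angles nearest the present ones, or None.
- manip.state(): the state.
- cams.capture(name): name is "scene" or "top" or "wrist"; returns a dict with "image" (480x640x3 uint8, blue, green, red), "z_map" (480x640 float32, m along the optical axis (not along the pixel's ray), 0 where there is no reading), "intrinsics" (3x3 intrinsics, pixels), "position" and "orientation" of the camera in the world; the wrist camera has in their place "T_tool_cam" (4x4, takes a point from camera to tool coordinates, whose origin is the TCP and whose axes are the flange's). Camera axes: x right, y down, z forward; pixel columns grow to the right and rows downward; lengths in m; the calibration is good to about 2 mm. A picture is of the moment at which its call begins: read the wrist's pose just before it.
A pose or a line that the arm cannot do raises manip.IKError and nothing moves.
- order.close_job(): hands the job in; it is judged then, once.
The state is a dict: "clock": time; "joint_pos": joint angles; "joint_velocities": joint speeds; "tau": joint torques, N m; "tool_pos": TCP position; "tcp_rot": TCP orientation; "contact_force": force on the tool from outside, world axes, zero at the start; "moment": the same for the moment, N m; "gripper_width": finger opening in m; "grasp_force": force on a finger pad.
Only numpy, scipy, OpenCV 4.12 (cv2) and the standard library are available. Lean on these libraries where they do the work, as an engineer would, in place of code of your own. Each camera call takes 0.05 s, during which the arm holds its last target. There are 200 camera calls.

### The job

One of the two guideways under the microscope bridge is free and the other holds a parked carrier. Pick up the loose specimen carrier, keep it level, and slide it round nose first along the free guideway, on under the bridge, until its nose has felt the stop plunger and pushed it in by about 5 mm; do not push the plunger to the end of its travel. Then let go, and leave the parked carrier, the grey box and the beaker where they are.

Things in the scene. Friction and masses are not known exactly. Their poses are not given: they have to be found in the camera images.
- carrier: Loose specimen carrier: aluminium plate 130 long (x) x 56 wide (y) x 12 mm thick, 0.22-0.43 kg. Origin: centre of underside; x to the half-round nose (tip at +65 mm), z up. Clear round chamber on top at x = +20 mm (42 mm across, top 28 mm up). Grip it across its width, behind the chamber. Starts flat on the table, left or right in front of the dock, nose roughly away from the robot.
- tail (a point): On the loose carrier: upright tail wall, 8 mm thick, 56 mm wide, its top 34 mm above the underside. This point is the middle of its flat rear face, 65 mm behind the carrier's origin and 25 mm up. Good to push against, at 15 to 30 mm height.
- parked: Identical carrier, same origin and axes, parked in one of the two guideways; the guideway without it is the free one. Its nose is 173 to 191 mm past the mouth. Its round chamber shows through the clear bridge plate from above, its tail wall at the mouth side. Leave it alone.
- dock: Fixed stage: two parallel guideways on the table (lane floor = table, z = 0) under a bridge with a microscope. Origin on the table at the mouths, midway between lanes; x runs into the lanes, away from the robot, y to the left lane, z up. Lane centres at y = +45 and -45 mm, each 59 mm wide between steel rails 12 mm wide, 12 mm high, from x = 0 (rounded ends) to 185 mm.
- mouth_left (a point): Mouth of the left (+y) guideway, on its centre line, on the table; axes as the dock's.
- mouth_right (a point): Mouth of the right (-y) guideway, on its centre line, on the table; axes as the dock's.
- bridge_edge (a point): Lower front edge of the bridge plate, mid-width: 50 mm past the mouths, 60 mm above the table. The plate (clear, metal frame) is 12 mm thick, reaches back to 200 mm, legs at y = +-97 mm; microscope on top from x = 110 mm. The pushed carrier's rear face ends 8 to 26 mm beyond this edge: an upright gripper cannot follow, shut fingers leaning back 40 degrees (tips forward) can.
- plunger (a joint): Stop plunger at the back of the free lane: how far it is pushed in (m), 0 at start, hard end 0.014. Its brass pad (24 mm wide, 3-14 mm above the table) faces the mouth; the face stands 183 to 201 mm past the mouth, different each time, not reported. No spring; stays where left. It yields at 6 N (leaning fingers that also press down need 9-16 N in all); a carrier alone slides with 1-4 N.
- headstage: Bystander: grey metal box 90 x 58 x 34 mm, in front of the dock on the other side from the loose carrier. Origin: centre of its underside.
- beaker: Bystander: small glass beaker 52 mm across, 60 mm high, left of the dock. Origin: centre of its underside.
Mind the look-alikes: they are no part of the job. What is shaped like the carrier but orange is not meant. What is shaped like the part that bears plunger but red is not meant.

How it is judged:
By the outcome, as a careful person would: the job done as asked, in the order asked, and still so for the second after the job is handed in, with the robot touching nothing.
It also fails if it takes over 67 s, if anything falls off the work surface, if the arm or the gripper's body presses on something with over 40 N, if the wrist force passes 120 N, or if a joint passes its speed limit or range.

## Working session

There is one attempt and no reset: what is moved stays moved. The work goes in short steps, each a Python script; the robot and the scene stay as the last script left them, time stands still between calls to the robot, and variables do not carry over. Pictures are saved under pics/ and viewed, at most 12 in all, crops included, and the job is handed in when it is done.

```bash
ls; mkdir -p pics; cat > h.py <<'E'
import numpy as np, cv2, pickle
from scipy.spatial.transform import Rotation as R
def Rm(o):
    o=np.array(o,float)
    if o.shape==(3,3): return o
    return R.from_rotvec(o).as_matrix() if o.size==3 else R.from_quat(o).as_matrix()
def cloud(c):
    K=np.array(c["intrinsics"]); z=c["z_map"]; v,u=np.mgrid[:480,:640]
    P=np.stack([(u-K[0,2])/K[0,0]*z,(v-K[1,2])/K[1,1]*z,z],-1)
    return P@Rm(c["orientation"]).T+np.array(c["position"])
E
python3 - <<'E'
from cell import manip,cams
from h import *
for n in("scene","top"):
    c=cams.capture(n); cv2.imwrite(f"pics/{n}0.png",c["image"]); pickle.dump(c,open(n+"0.pkl","wb")); print(n,c["position"],c["orientation"],c["intrinsics"])
s=manip.state(); print(s)
E
```

```text
pics
scene [ 1.1106509  -0.12071557  0.72787265] [-1.97684341 -1.50278128  0.61769275] [[475.73488645   0.         323.2953178 ]
 [  0.         475.73488645 241.75348599]
 [  0.           0.           1.        ]]
top [ 0.34365964 -0.00138225  1.12404639] [-2.16014637  2.13380417 -0.15492321] [[529.96068553   0.         316.68343062]
 [  0.         529.96068553 232.00448597]
 [  0.           0.           1.        ]]
{'clock': 0.1, 'joint_pos': array([-1.34592025e+00,  2.64722233e-01,  1.60521543e+00, -1.69634113e-05,
        1.27371658e+00, -3.68924562e-02]), 'joint_velocities': array([ 0.00019018, -0.0025584 , -0.00158792,  0.00094733,  0.00045903,
        0.00062143]), 'tau': array([ 3.98421871e-04, -5.03619504e+01, -3.58073330e+01,  7.31474929e-02,
        2.33692245e-02, -5.78367212e-05]), 'tool_pos': array([ 0.17453791, -0.65138244,  0.23749447]), 'tcp_rot': array([-3.11268776e+00, -4.09752146e-01,  3.29072464e-04]), 'contact_force': array([ 0.04862927,  0.01565476, -0.03903719]), 'moment': array([ 0.04295213, -0.0426559 ,  0.0508477 ]), 'grasp_force': 0.0, 'gripper_width': 0.08802413796558602}
```

View pics/top0.png

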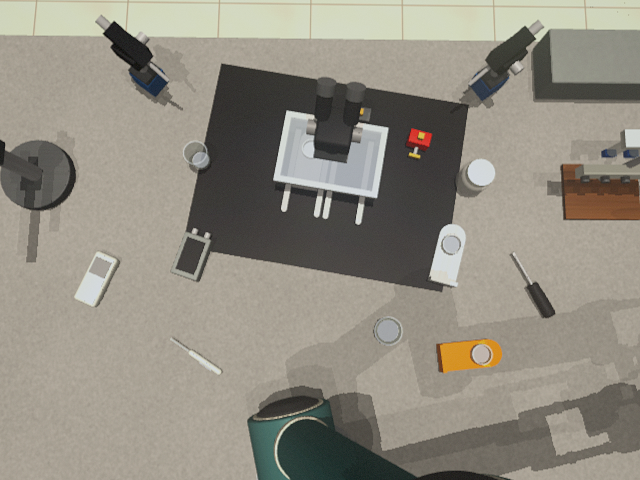

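View pics/scene0.png

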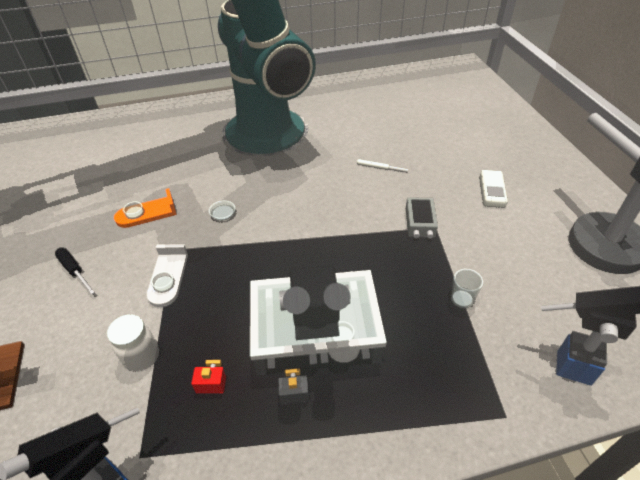

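The top view shows the loose carrier at about (448,255), nose up. The parked chamber is at (308,150), in the left lane. The free lane is the right one, between the rails ending at (327,217) and (360,223). The red and orange look-alikes are off to the right. The scene view agrees: the grey plunger block at (292,385) is behind the right lane.

```bash
python3 - <<'E'
from h import *
c=pickle.load(open("top0.pkl","rb")); P=cloud(c); I=c["image"].astype(int)
for uv in [(400,230),(250,220),(285,209),(318,215),(327,215),(360,221),(276,193),(378,199),(452,243),(443,283),(448,262),(192,255),(196,155),(365,113)]:
    print(uv,P[uv[1],uv[0]].round(3))
# carrier mask
m=np.zeros((480,640),bool); m[215:295,420:475]=1
m&=(I.min(-1)>170)&(P[...,2]>0.006)
ct=max(cv2.findContours(m.astype(np.uint8),0,1)[0],key=cv2.contourArea)
print(cv2.minAreaRect(ct),P[m&(P[...,2]<.02)].mean(0))
m2=np.zeros_like(m); m2[190:230,270:375]=1; m2&=(I.min(-1)>150)&(P[...,2]<.03)
n,l,st,ce=cv2.connectedComponentsWithStats(m2.astype(np.uint8))
for i in range(1,n):
    if st[i,4]>20:
        q=P[l==i]; d=q[:,:2]-q[:,:2].mean(0); a=np.linalg.svd(d,full_matrices=0)[2][0]
        print(st[i],q.mean(0).round(4),a.round(3),"min x",q[q[:,0].argmin()].round(4))
E
```

```text
(400, 230) [ 0.513 -0.18  -0.001]
(250, 220) [0.53  0.143 0.001]
(285, 209) [0.553 0.067 0.014]
(318, 215) [ 0.541 -0.003  0.012]
(327, 215) [ 0.541 -0.022  0.013]
(360, 221) [ 0.53  -0.093  0.009]
(276, 193) [0.59  0.088 0.001]
(378, 199) [ 0.58  -0.133 -0.   ]
(452, 243) [ 0.485 -0.287  0.013]
(443, 283) [ 0.399 -0.262  0.032]
(448, 262) [ 0.445 -0.279  0.009]
(192, 255) [0.45  0.256 0.036]
(196, 155) [0.673 0.265 0.001]
(365, 113) [ 0.76  -0.101  0.038]
((447.7348327636719, 254.1495361328125), (28.828153610229492, 60.269264221191406), 9.865806579589844) [ 0.46117449 -0.27799682  0.01176482]
[281 191   9  21 117] [0.5719 0.0682 0.0113] [-0.987  0.159] min x [0.5487 0.0715 0.0132]
[314 196   8  21 118] [ 0.5609 -0.002   0.0114] [-0.988  0.153] min x [ 0.539  -0.0032  0.0124]
[323 197   8  22 119] [ 0.5578 -0.0207  0.0115] [-0.99   0.144] min x [ 0.5351 -0.016   0.0109]
[356 203   8  22 113] [ 0.5464 -0.0909  0.0112] [-0.988  0.154] min x [ 0.5227 -0.0883  0.0129]
```

```bash
cat >> h.py <<'E'
def down(yaw,lean=0): # tool y along dock/carrier -y; lean>0: tips forward along yaw
    return (R.from_euler('z',yaw)*R.from_euler('y',-lean)*R.from_euler('x',np.pi)).as_rotvec()
def wrist(manip,cams,name):
    s=manip.state(); c=cams.capture("wrist"); T=np.eye(4); T[:3,:3]=Rm(s["tcp_rot"]); T[:3,3]=s["tool_pos"]
    T=T@np.array(c["T_tool_cam"]); c["position"]=T[:3,3]; c["orientation"]=T[:3,:3]
    cv2.imwrite(f"pics/{name}.png",c["image"]); pickle.dump(c,open(name+".pkl","wb")); return c
E
python3 - <<'E'
from cell import manip,cams,inverse_kinematics as ik
from h import *
print(ik([.45,-.27,.24],down(-.25)),ik([.45,-.05,.24],down(-.15)),ik([.6,-.06,.02],down(-.15,.7)))
manip.move_pose([.43,-.27,.26],down(-.22)); manip.dwell(.3)
c=wrist(manip,cams,"w1"); print(c["T_tool_cam"])
manip.move_pose([.46,-.045,.26],down(-.153)); manip.dwell(.3)
c=wrist(manip,cams,"w2"); print(manip.state()["clock"])
cv2.imwrite("pics/w12.png",cv2.resize(np.hstack([cv2.imread("pics/w1.png"),cv2.imread("pics/w2.png")]),(800,300)))
E
```

```text
[-5.87885264e-01 -2.24284368e-02  1.92060934e+00 -4.44089210e-16
  1.24341175e+00  1.23291106e+00] [-0.16567988 -0.16874012  2.05361623  0.          1.25671655  1.55511645] [-0.13581336  0.15492626  2.41657442  3.21205341  0.13017783 -1.62981201]
[[-4.30219607e-04 -9.50418766e-01 -3.10972642e-01  8.09072709e-02]
 [ 9.99999599e-01 -1.64549990e-04 -8.80553461e-04  8.47245238e-04]
 [ 7.85723989e-04 -3.10972896e-01  9.50418456e-01 -1.46014437e-01]
 [ 0.00000000e+00  0.00000000e+00  0.00000000e+00  1.00000000e+00]]
3.3917
```

View pics/w12.png

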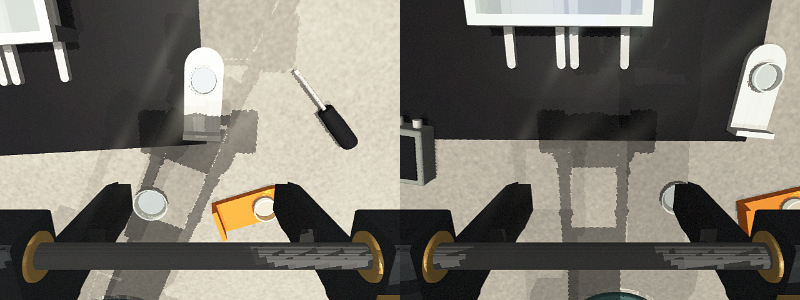

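w1 shows the carrier at full-image x 295–360, y 75–225. w2 shows the four rail ends at full-image x ≈ 168, 256, 277 and 360, y ≈ 108.

```bash
cat >> h.py <<'E'
def plane(c,uv,z):
    K=np.array(c["intrinsics"]); uv=np.atleast_2d(uv).astype(float)
    d=np.c_[(uv[:,0]-K[0,2])/K[0,0],(uv[:,1]-K[1,2])/K[1,1],np.ones(len(uv))]@Rm(c["orientation"]).T
    p=np.array(c["position"]); return p+d*((z-p[2])/d[:,2])[:,None]
def edges(c,rows,u0,u1):
    """subpixel strongest rising/falling edge per row within columns"""
    g=cv2.GaussianBlur(cv2.cvtColor(c["image"],6),(3,3),0).astype(float); L=[];Rr=[]
    for v in rows:
        d=np.gradient(g[v,u0:u1])
        for s,o in((1,L),(-1,Rr)):
            k=int(np.clip((s*d).argmax(),2,len(d)-3)); w=np.clip(s*d[k-2:k+3],0,None)
            o.append((u0+(w*np.arange(k-2,k+3)).sum()/w.sum(),v))
    return np.array(L),np.array(Rr)
def line(p):
    vx,vy,x,y=cv2.fitLine(p[:,:2].astype(np.float32),cv2.DIST_HUBER,0,.001,.001).ravel()
    s=np.sign(vx); n=np.array([-vy,vx])*s; r=(p[:,:2]-[x,y])@n
    return np.array([vx,vy])*s,np.array([x,y]),r.std()
E
python3 - <<'E'
from h import *
c=pickle.load(open("w2.pkl","rb")); print("cam z",c["position"][2])
for a,b in((155,182),(243,267),(267,289),(348,374)):
    L,Q=edges(c,range(50,98),a,b); pl,pr=plane(c,L,.012),plane(c,Q,.012); m=(pl+pr)/2
    d,o,r=line(m); w=np.linalg.norm(pl-pr,axis=1).mean()
    print("rail",np.degrees(np.arctan2(d[1],d[0])).round(2),(o+d*(0.54-o[0])/d[0]).round(4),"res",r.round(5),"w",w.round(4))
    g=cv2.cvtColor(c["image"],6).astype(int); u=int((a+b)/2); u=int((L[-1,0]+Q[-1,0])/2); col=g[95:125,u]; v=95+np.diff(col).argmin()+.5
    print("  end",plane(c,(u,v),.012).round(4))
c=pickle.load(open("w1.pkl","rb"))
for z,rows in((.012,range(165,200)),):
    L,Q=edges(c,rows,280,375); print(L[::12].round(1).tolist(),Q[::12].round(1).tolist())
    pl,pr=plane(c,L,z),plane(c,Q,z); 
    for p in(pl,pr):
        d,o,r=line(p); print("side",np.degrees(np.arctan2(d[1],d[0])).round(2),o.round(4),r.round(5))
    d,o,r=line((pl+pr)/2); print("mid",np.degrees(np.arctan2(d[1],d[0])).round(2),o.round(4),"w",np.linalg.norm(pl-pr,axis=1).mean().round(4))
g=cv2.cvtColor(c["image"],6).astype(int); print(g[60:90,326].tolist(),g[200:240,322].tolist())
P=cloud(c); print(P[200:235:3,322].round(3).tolist())
cv2.imwrite("pics/c1.png",cv2.resize(c["image"][60:240,270:390],None,fx=3.3,fy=3.3,interpolation=2))
E
```

```text
cam z 0.40591034959112515
rail -21.05 [0.54   0.0843] res 0.00193 w 0.0085
  end [[0.5502 0.0808 0.012 ]]
rail -9.12 [0.54   0.0012] res 7e-05 w 0.0124
  end [[0.5371 0.0024 0.012 ]]
rail -9.33 [ 0.54  -0.018] res 7e-05 w 0.0123
  end [[ 0.5342 -0.0162  0.012 ]]
rail -8.96 [ 0.54   -0.0899] res 0.00052 w 0.012
  end [[ 0.5223 -0.0868  0.012 ]]
[[294.0, 165.0], [293.8, 177.0], [294.0, 189.0]] [[354.5, 165.0], [370.6, 177.0], [353.1, 189.0]]
side -14.28 [ 0.4404 -0.2441] 0.01319
side -15.37 [ 0.4228 -0.2974] 0.00612
mid -14.7 [ 0.4339 -0.2714] w 0.0528
[191, 191, 191, 193, 193, 197, 192, 192, 192, 190, 190, 186, 192, 189, 185, 248, 255, 255, 254, 254, 254, 254, 254, 254, 253, 254, 253, 254, 254, 253] [157, 157, 162, 157, 160, 155, 158, 154, 157, 160, 146, 102, 105, 109, 108, 107, 97, 160, 155, 160, 163, 121, 130, 132, 141, 52, 31, 27, 36, 33, 21, 118, 109, 111, 105, 109, 109, 107, 108, 108]
[[0.416, -0.266, 0.011], [0.413, -0.265, 0.01], [0.41, -0.264, 0.012], [0.407, -0.264, 0.012], [0.407, -0.264, 0.019], [0.406, -0.264, 0.029], [0.405, -0.263, 0.034], [0.402, -0.263, 0.033], [0.4, -0.262, 0.035], [0.387, -0.259, 0.003], [0.384, -0.258, 0.002], [0.38, -0.257, -0.001]]
```

View pics/c1.png

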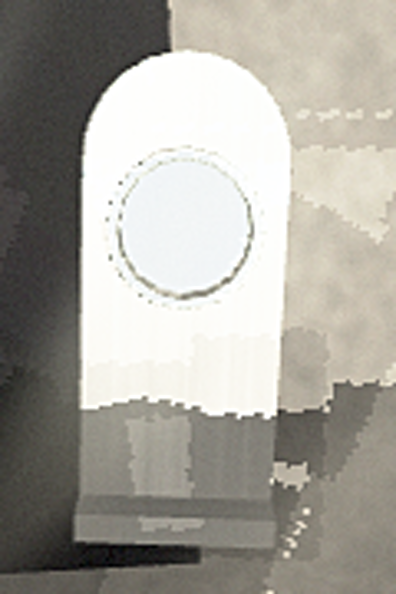

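The crop shows the carrier's left side from crop px (82,150) to (80,410) and its right side from (292,150) to (276,410). The nose tip is at about (188,50), and the tail wall top's rear edge is at about y = 543.

```bash
python3 - <<'E'
from h import *
c=pickle.load(open("w1.pkl","rb"))
f=lambda x,y,z:plane(c,(x/3.3+270-.35,y/3.3+60-.35),z)[0]
a,b,d,e=f(82,150,.012),f(292,150,.012),f(80,405,.012),f(276,405,.012)
print("w",np.linalg.norm(a-b),np.linalg.norm(d-e)); m1,m2=(a+b)/2,(d+e)/2
for p,q in((a,d),(b,e),(m1,m2)): print(np.degrees(np.arctan2(*(p-q)[1::-1])))
t=f(188,50,.012); r1,r2=f(75,541,.034),f(275,547,.034); print("tip",t,"tail",r1,r2,np.linalg.norm(r1-r2))
r=(r1+r2)/2; print("len",np.linalg.norm((t-r)[:2]),np.degrees(np.arctan2(*(t-r)[1::-1])),"ctr",(t+r)/2,m1,m2)
ch=f(186,227,.028);print("chamber",ch)
E
```

```text
w 0.05673094108859757 0.05599691259075742
-14.409008128262709
-15.01165557795398
-14.710370859801094
tip [ 0.52464579 -0.29441636  0.012     ] tail [ 0.40568578 -0.2355373   0.034     ] [ 0.39176868 -0.28949196  0.034     ] 0.05572065527567707
len 0.12989690290803102 -14.216860358197936 ctr [ 0.46168651 -0.27846549  0.023     ] [ 0.49999897 -0.28863518  0.012     ] [ 0.43251689 -0.27091853  0.012     ]
chamber [ 0.48145505 -0.28416239  0.028     ]
```

```bash
cat >> h.py <<'E'
YAW=np.radians(-9.15); AX=np.array([np.cos(YAW),np.sin(YAW)]); AY=np.array([-AX[1],AX[0]]); M=np.array([.5285,-.0521])
def lane(x,y,z): return np.r_[M+AX*x+AY*y,z]
def tolane(p): d=np.asarray(p)[...,:2]-M; return np.stack([d@AX,d@AY],-1)
E
python3 - <<'E'
from cell import manip,cams
from h import *
y=np.radians(-14.6); g=np.array([.4404,-.2730])
manip.move_pose([*g,.10],down(y)); manip.move_linear([*g,.004],rate=.1); manip.dwell(.2)
print(manip.state()["tool_pos"],manip.state()["contact_force"])
manip.set_gripper(0.05,30); s=manip.state(); print(s["gripper_width"],s["grasp_force"],s["contact_force"])
manip.move_linear([*g,.044],rate=.08)
manip.move_linear(lane(-105,0,0)*0+lane(-.105,0,.044),rate=.15,rot=down(YAW)); manip.dwell(.4)
s=manip.state(); print(s["tool_pos"],s["contact_force"],s["moment"],s["gripper_width"],s["clock"])
wrist(manip,cams,"w3")
E
```

```text
[ 0.44093272 -0.27340132  0.00472355] [ 0.46105051 -0.46189868 -0.29684568]
0.055195120333948286 29.99940276145935 [-0.30310156  0.35396569  1.40340228]
[ 0.42487164 -0.03559204  0.04399177] [ 0.2918357  -0.25510288 -2.69987978] [ 0.03548846  0.05063013 -0.00544891] 0.055593546303827644 9.1583
```

View pics/w3.png

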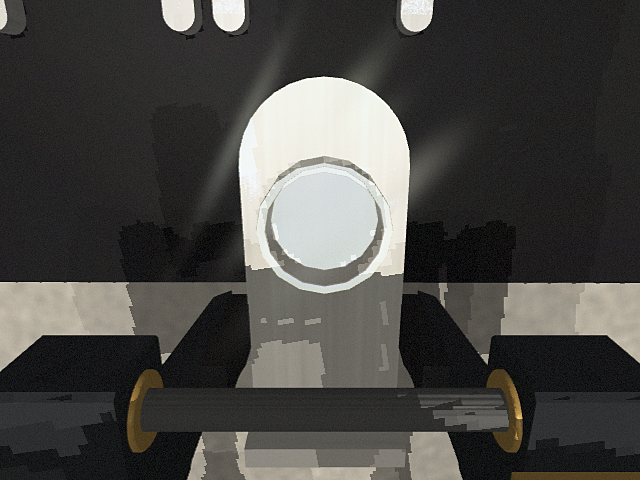

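w3 shows the carrier held straight, nose tip at about (325,77), with the right-lane rail ends at (230,33) and (415,33). Next I check its alignment and tilt.

```bash
python3 - <<'E'
from h import *
c=pickle.load(open("w3.pkl","rb")); P=cloud(c)
m=np.zeros((480,640),bool); m[90:150,270:380]=1; m[302:380,262:390]=1
q=P[m]; q=q[(q[:,2]>.03)&(q[:,2]<.07)]; l=tolane(q)
A=np.c_[l,np.ones(len(l))]; co=np.linalg.lstsq(A,q[:,2],rcond=None)[0]; print("tilt deg",np.degrees(co[:2]),"z",q[:,2].mean())
zt=q[:,2].mean()
L,Q=edges(c,range(165,255),225,425); pl,pr=plane(c,L,zt),plane(c,Q,zt); a,b=tolane(pl),tolane(pr)
k=np.abs(pl[:,1]-pr[:,1]-.057)<.003
for p in(a[k],b[k],(a[k]+b[k])/2): d,o,r=line(p); print("carrier",np.degrees(np.arctan2(d[1],d[0])).round(2),o.round(4),r.round(5))
print("w",(a-b)[k,1].mean(),k.sum())
for u0,u1 in((155,205),(205,255),(392,440)):
    L,Q=edges(c,range(2,20),u0,u1); mm=(tolane(plane(c,L,.012))+tolane(plane(c,Q,.012)))/2; print("rail",mm.mean(0).round(4),np.ptp(mm[:,1]).round(4))
g=cv2.cvtColor(c["image"],6).astype(int); v=60+np.diff(g[60:95,325]).argmax()+.5; print("tip",tolane(plane(c,(325,v),zt)))
for u in(180,230,415): v=15+np.diff(g[15:50,u]).argmin()+.5; print("end",tolane(plane(c,(u,v),.012)))
E
```

```text
tilt deg [-0.28992221  0.01435663] z 0.05179035032354198
carrier 0.07 [-0.0646  0.0272] 3e-05
carrier 0.24 [-0.0648 -0.0288] 2e-05
carrier 0.14 [-0.0609 -0.0008] 2e-05
w 0.056040110816842445 90
rail [0.0064 0.0544] 0.0
rail [0.0064 0.0354] 0.0001
rail [ 0.0063 -0.0357] 0.0
tip [[-0.01863052 -0.00114536]]
end [[-0.00049399  0.05433099]]
end [[-0.00085936  0.03520978]]
end [[-0.00092235 -0.03565233]]
```

```bash
python3 - <<'E'
from cell import manip,cams
from h import *
rot=down(YAW+np.radians(-.1))
manip.move_linear(lane(-.105,.0006,.0055),rate=.06,rot=rot); manip.dwell(.2)
s=manip.state(); print(s["tool_pos"],s["contact_force"])
for x in(-.09,-.08,-.07,-.055,-.035,-.017):
    manip.move_linear(lane(x,.0006,.0055),rate=.04); s=manip.state()
    f=s["contact_force"]; print(x,tolane(s["tool_pos"]).round(4),"F",(f[:2]@AX).round(2),(f[:2]@AY).round(2),f[2].round(2),s["moment"].round(2),s["clock"])
    if np.linalg.norm(f[:2])>20: print("STOP"); break
wrist(manip,cams,"w4")
E
```

```text
[ 0.42529332 -0.03486671  0.00580855] [-0.02642486  0.38080847 -2.58583087]
-0.09 [-0.0898  0.0006] F -0.17 -0.14 -2.72 [0.11 0.04 0.  ] 10.725
-0.08 [-0.0796  0.0006] F 0.88 0.35 -2.98 [ 0.02  0.07 -0.  ] 11.125
-0.07 [-0.0696  0.0006] F 0.58 -0.57 -2.94 [ 0.04  0.12 -0.01] 11.525
-0.055 [-0.0549  0.0006] F -0.28 -0.54 -3.45 [0.01 0.08 0.  ] 12.05
-0.035 [-0.0351  0.0006] F 0.17 0.5 -3.13 [0.09 0.12 0.01] 12.7
-0.017 [-0.0169  0.0006] F 0.38 -0.24 -2.74 [ 0.03  0.08 -0.03] 13.3
```

View pics/w4.png

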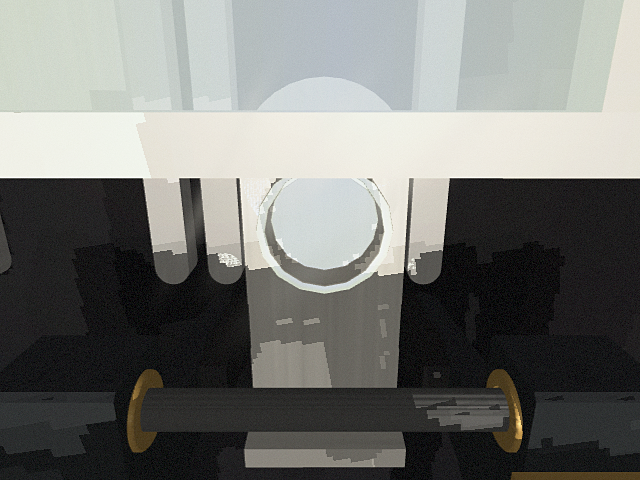

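w4 shows the carrier centred between the rails under the bridge frame, with its tail at about (325,455). Next: release, back off, and plan the leaning push.

```bash
python3 - <<'E'
from cell import manip,cams,inverse_kinematics as ik
from h import *
manip.move_linear(lane(-.017,.0006,.0046),rate=.03); manip.set_gripper(.088); manip.dwell(.2)
s=manip.state(); print(s["contact_force"],s["gripper_width"])
manip.move_linear(lane(-.017,.0006,.13),rate=.15)
print(manip.state()["joint_pos"].round(2),manip.state()["clock"])
for lean in(.6,.7,.78):
  for fl in(0,1):
    for x in(-.10,-.06,0,.03,.06,.08):
      o=(R.from_rotvec(down(YAW,lean))*R.from_euler('z',np.pi*fl)).as_rotvec()
      q=ik(lane(x,0,.022),o); print(lean,fl,x,None if q is None else q.round(2))
E
```

```text
[-0.54090142 -0.10777869 -0.03639092] 0.08780698731773237
[-0.14  0.06  2.06  0.    1.03  1.59] 15.425
0.6 0 -0.1 None
0.6 0 -0.06 None
0.6 0 0 [-0.14  0.02  2.5  -0.52  0.03  2.11]
0.6 0 0.03 [-0.14  0.07  2.44 -0.42  0.03  2.01]
0.6 0 0.06 [-0.14  0.13  2.38 -0.31  0.04  1.9 ]
0.6 0 0.08 [-0.14  0.16  2.34 -0.25  0.04  1.83]
0.6 1 -0.1 None
0.6 1 -0.06 None
0.6 1 0 [-0.14  0.02  2.5  -0.52  0.03 -1.03]
0.6 1 0.03 [-0.14  0.07  2.44 -0.42  0.03 -1.13]
0.6 1 0.06 [-0.14  0.13  2.38 -0.31  0.04 -1.25]
0.6 1 0.08 [-0.14  0.16  2.34 -0.25  0.04 -1.31]
0.7 0 -0.1 None
0.7 0 -0.06 None
0.7 0 0 [-0.13  0.03  2.56  3.25  0.14 -1.66]
0.7 0 0.03 [-0.14  0.08  2.5   3.25  0.14 -1.66]
0.7 0 0.06 [-0.14  0.13  2.44  3.25  0.13 -1.66]
0.7 0 0.08 [-0.14  0.16  2.4   3.25  0.12 -1.66]
0.7 1 -0.1 None
0.7 1 -0.06 None
0.7 1 0 [-0.13  0.03  2.56  3.25  0.14  1.48]
0.7 1 0.03 [-0.14  0.08  2.5   3.25  0.14  1.48]
0.7 1 0.06 [-0.14  0.13  2.44  3.25  0.13  1.48]
0.7 1 0.08 [-0.14  0.16  2.4   3.25  0.12  1.48]
0.78 0 -0.1 None
0.78 0 -0.06 None
0.78 0 0 None
0.78 0 0.03 [-0.14  0.1   2.54  3.2   0.28 -1.61]
0.78 0 0.06 [-0.14  0.15  2.48  3.2   0.27 -1.61]
0.78 0 0.08 [-0.14  0.18  2.44  3.2   0.26 -1.61]
0.78 1 -0.1 None
0.78 1 -0.06 None
0.78 1 0 None
0.78 1 0.03 [-0.14  0.1   2.54  3.2   0.28  1.53]
0.78 1 0.06 [-0.14  0.15  2.48  3.2   0.27  1.53]
0.78 1 0.08 [-0.14  0.18  2.44  3.2   0.26  1.53]
```

```bash
python3 - <<'E'
from cell import manip,cams,inverse_kinematics as ik
from h import *
manip.set_gripper(0.0,30)
o=down(YAW,.35)
manip.move_pose(lane(-.09,0,.13),o); manip.move_linear(lane(-.09,0,.019),rate=.12); manip.dwell(.2)
s=manip.state(); print(s["joint_pos"].round(2),tolane(s["tool_pos"]),s["contact_force"])
for x in np.arange(-.08,.0251,.01):
    manip.move_linear(lane(x,0,.019),rate=.05); s=manip.state(); f=s["contact_force"]
    print(x.round(3),tolane(s["tool_pos"]).round(4),(f[:2]@AX).round(2),(f[:2]@AY).round(2),f[2].round(2))
    if np.linalg.norm(f)>15: print("STOP");break
print(s["clock"],s["joint_pos"].round(2))
wrist(manip,cams,"w5"); c=cams.capture("scene"); cv2.imwrite("pics/s5.png",c["image"]); pickle.dump(c,open("s5.pkl","wb"))
cv2.imwrite("pics/w5s5.png",np.hstack([cv2.resize(cv2.imread("pics/w5.png"),(400,300)),cv2.resize(c["image"][240:420,180:420],(400,300))]))
for lean in (.66,.7,.72):
  print(lean,[None if (q:=ik(lane(x,0,.018),down(YAW,lean))) is None else q.round(2).tolist() for x in(-.005,.005,.015)])
E
```

```text
[-0.14 -0.1   2.51 -0.02  0.38  1.61] [-8.91915993e-02  1.55649159e-05] [ 0.10395061  0.08599301 -0.29997654]
-0.08 [-0.0793 -0.    ] -0.38 -0.26 0.33
-0.07 [-0.0696  0.    ] 0.65 0.14 0.56
-0.06 [-0.0594  0.    ] 0.13 0.32 0.36
-0.05 [-0.0493  0.    ] 0.82 -0.71 -0.05
-0.04 [-0.0393 -0.    ] 0.36 -0.88 -1.17
-0.03 [-0.0293  0.    ] 0.51 -0.21 -0.24
-0.02 [-0.0193 -0.    ] -0.03 0.27 -0.2
-0.01 [-0.0093 -0.    ] 0.47 0.16 1.08
-0.0 [0.0007 0.    ] 0.15 -0.2 -0.23
0.01 [0.0107 0.    ] 0.29 -0.22 -0.51
0.02 [ 0.0208 -0.    ] 0.18 -0.05 0.43
22.375 [-0.14  0.11  2.3  -0.02  0.38  1.6 ]
0.66 [[-0.14, 0.02, 2.55, 3.31, 0.09, -1.72], [-0.14, 0.04, 2.53, 3.31, 0.09, -1.72], [-0.14, 0.06, 2.51, 3.3, 0.09, -1.72]]
0.7 [[-0.13, 0.03, 2.57, 3.25, 0.16, -1.65], [-0.14, 0.05, 2.55, 3.24, 0.16, -1.65], [-0.14, 0.07, 2.53, 3.24, 0.15, -1.65]]
0.72 [None, [-0.13, 0.05, 2.56, 3.23, 0.19, -1.64], [-0.14, 0.07, 2.54, 3.23, 0.19, -1.64]]
```

View pics/w5s5.png

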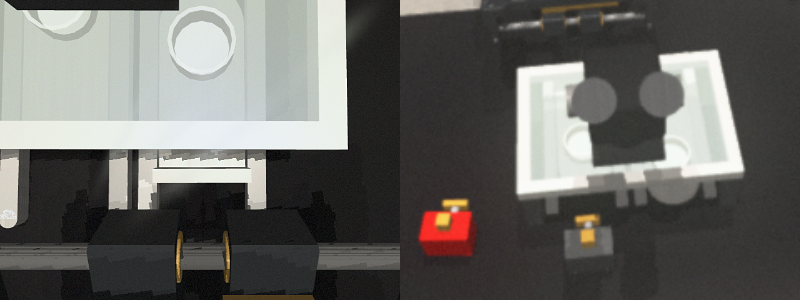

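```bash
cat > zoom.py <<'E'
from h import *
def pad(c):
    "brass pad of the real plunger: lane coords of its top, from colour, on plane z=.014"
    I=c["image"].astype(int); b,g,r=I[...,0],I[...,1],I[...,2]
    m=((r-b)>60)&(r>90); m[:, :265]=0; m[:,320:]=0; m[:355]=0; m[400:]=0
    v,u=np.nonzero(m); return u,v,m
E
python3 - <<'E'
from cell import manip,cams,inverse_kinematics as ik
from zoom import *
c=pickle.load(open("w5.pkl","rb")); g=cv2.cvtColor(c["image"],6).astype(int)
for u in(270,320,380):
    v=280+np.diff(g[280:305,u]).argmin()+.5; print("tail",u,v,tolane(plane(c,(u,v),.034)))
c=pickle.load(open("s5.pkl","rb")); u,v,m=pad(c); P=cloud(c)
for r in range(v.min(),v.max()+1): 
    k=v==r; print(r,u[k].min() if k.any() else 0,u[k].max() if k.any() else 0,(tolane(P[v[k],u[k]]).mean(0).round(4),P[v[k],u[k],2].mean().round(4)) if k.any() else 0, tolane(plane(c,(292,r),.014))[0].round(4))
cv2.imwrite("pics/plg.png",cv2.resize(c["image"][345:405,255:335],None,fx=8,fy=8,interpolation=0))
E
```

```text
tail 270 292.5 [[0.03082066 0.01852451]]
tail 320 292.5 [[0.03081349 0.00082249]]
tail 380 292.5 [[ 0.03080489 -0.02041595]]
369 286 298 (array([ 0.1947, -0.0003]), np.float64(0.0114)) [ 0.1961 -0.0002]
370 285 299 (array([ 0.197 , -0.0004]), np.float64(0.0123)) [ 0.1979 -0.0003]
371 285 299 (array([ 0.1993, -0.0005]), np.float64(0.0133)) [ 0.1997 -0.0004]
372 285 298 (array([ 0.2003, -0.0014]), np.float64(0.0119)) [ 0.2015 -0.0005]
373 286 298 (array([ 0.2004, -0.0018]), np.float64(0.0087)) [ 0.2033 -0.0006]
374 286 298 (array([ 0.2008, -0.0023]), np.float64(0.0062)) [ 0.2051 -0.0007]
375 287 288 (array([ 0.2013, -0.0086]), np.float64(0.0052)) [ 0.2069 -0.0008]
376 0 0 0 [ 0.2086 -0.001 ]
377 291 295 (array([0.2252, 0.0015]), np.float64(0.0417)) [ 0.2104 -0.0011]
378 288 296 (array([ 2.282e-01, -1.000e-04]), np.float64(0.0446)) [ 0.2122 -0.0012]
379 288 296 (array([ 2.298e-01, -2.000e-04]), np.float64(0.0445)) [ 0.2139 -0.0013]
380 288 296 (array([ 0.2315, -0.0003]), np.float64(0.0446)) [ 0.2157 -0.0014]
381 288 296 (array([ 0.2333, -0.0003]), np.float64(0.0448)) [ 0.2174 -0.0015]
382 288 296 (array([ 0.2346, -0.0005]), np.float64(0.044)) [ 0.2192 -0.0016]
383 288 296 (array([ 0.2365, -0.0005]), np.float64(0.0445)) [ 0.2209 -0.0017]
384 289 296 (array([2.384e-01, 2.000e-04]), np.float64(0.0449)) [ 0.2226 -0.0018]
385 289 296 (array([ 0.2389, -0.    ]), np.float64(0.0426)) [ 0.2243 -0.0019]
386 290 295 (array([ 2.393e-01, -2.000e-04]), np.float64(0.04)) [ 0.2261 -0.002 ]
387 290 295 (array([ 0.2393, -0.0004]), np.float64(0.0368)) [ 0.2278 -0.0021]
```

View pics/plg.png

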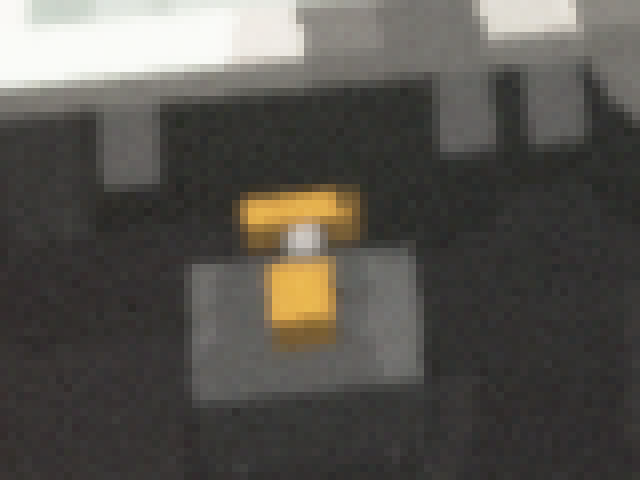

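The crop shows the brass pad at crop (240–360, 190–245), with the grey block behind it. Its face is at about lane x 0.195. The carrier's nose is now at about 0.161.

```bash
cat > push.py <<'E'
from cell import manip
from h import *
import threading,time
def push(x,z=.017,rate=.01,y=0.):
    "straight push, polling the force along the lane meanwhile"
    log=[];go=[1]
    def poll():
        while go[0]:
            try: s=manip.state(); log.append((tolane(s["tool_pos"])[0],-(s["contact_force"][:2]@AX),s["contact_force"][2],s["clock"]))
            except Exception as e: log.append(str(e)); return
            time.sleep(.01)
    t=threading.Thread(target=poll); t.start()
    try: manip.move_linear(lane(x,y,z),rate=rate)
    finally: go[0]=0; t.join()
    return log
E
python3 - <<'E'
from cell import manip,cams
from push import *
manip.move_linear(lane(-.0,0,.019),rate=.1); manip.move_linear(lane(-.03,0,.2),rate=.2)
manip.move_pose(lane(-.03,0,.2),down(YAW,.7)); manip.move_linear(lane(.006,0,.10),rate=.15)
s=manip.state(); print(s["joint_pos"].round(2),s["clock"])
manip.move_linear(lane(.006,0,.017),rate=.1); manip.dwell(.2); s=manip.state(); print(tolane(s["tool_pos"]),s["contact_force"])
L=push(.032,rate=.03); print(len(L)); 
for l in L[::max(1,len(L)//15)]: print(l)
wrist(manip,cams,"w6"); c=cams.capture("scene"); pickle.dump(c,open("s6.pkl","wb"));cv2.imwrite("pics/s6.png",c["image"])
print(manip.state()["clock"])
E
```

```text
[-0.14 -0.17  2.51 -0.16  0.1   1.75] 25.2167Traceback (most recent call last):
  File "<stdin>", line 6, in <module>
cell.IKError: the arm cannot follow that straight line within its joint ranges
```

```bash
python3 - <<'E'
from cell import manip,inverse_kinematics as ik
from h import *
for x in(-.02,0.006):
 for z in (.04,.06,.09,.12,.16):
  for lean in(.74,.8,.88):
    q=ik(lane(x,0,z),down(YAW,lean)); print(x,z,lean,None if q is None else q.round(2))
E
```

```text
-0.02 0.04 0.74 None
-0.02 0.04 0.8 None
-0.02 0.04 0.88 None
-0.02 0.06 0.74 None
-0.02 0.06 0.8 None
-0.02 0.06 0.88 None
-0.02 0.09 0.74 None
-0.02 0.09 0.8 None
-0.02 0.09 0.88 None
-0.02 0.12 0.74 None
-0.02 0.12 0.8 None
-0.02 0.12 0.88 None
-0.02 0.16 0.74 [-0.13 -0.38  2.54 -0.08  0.24  1.67]
-0.02 0.16 0.8 None
-0.02 0.16 0.88 None
0.006 0.04 0.74 [-0.13 -0.01  2.56  3.25  0.15 -1.66]
0.006 0.04 0.8 None
0.006 0.04 0.88 None
0.006 0.06 0.74 [-0.13 -0.07  2.56  3.33  0.09 -1.74]
0.006 0.06 0.8 None
0.006 0.06 0.88 None
0.006 0.09 0.74 None
0.006 0.09 0.8 None
0.006 0.09 0.88 None
0.006 0.12 0.74 [-0.13 -0.22  2.53 -0.17  0.1   1.76]
0.006 0.12 0.8 None
0.006 0.12 0.88 None
0.006 0.16 0.74 [-0.13 -0.3   2.49 -0.08  0.21  1.67]
0.006 0.16 0.8 [-0.13 -0.32  2.53 -0.15  0.13  1.74]
0.006 0.16 0.88 None
```

```bash
python3 - <<'E'
from cell import manip,cams
from push import *
manip.move_pose(lane(.006,0,.06),down(YAW,.74)); s=manip.state(); print(s["joint_pos"].round(2),s["clock"])
manip.move_linear(lane(.006,0,.017),rate=.08,rot=down(YAW,.7)); manip.dwell(.2); s=manip.state(); print(tolane(s["tool_pos"]),s["contact_force"])
L=push(.032,rate=.03); print(len(L)); 
for l in L[::max(1,len(L)//15)]: print(np.round(l,4) if not isinstance(l,str) else l)
wrist(manip,cams,"w6"); c=cams.capture("scene"); pickle.dump(c,open("s6.pkl","wb"));cv2.imwrite("pics/s6.png",c["image"])
print(manip.state()["clock"])
E
```

```text
[-0.13 -0.07  2.56  3.33  0.09 -1.74] 28.1417
[6.38066892e-03 1.96556965e-05] [-0.41243689 -0.38026559  0.54643311]
2
[6.4000e-03 3.4670e-01 5.4640e-01 2.9025e+01]
[ 0.032   0.732   0.6076 30.0417]
30.1417
```

View pics/w6.png

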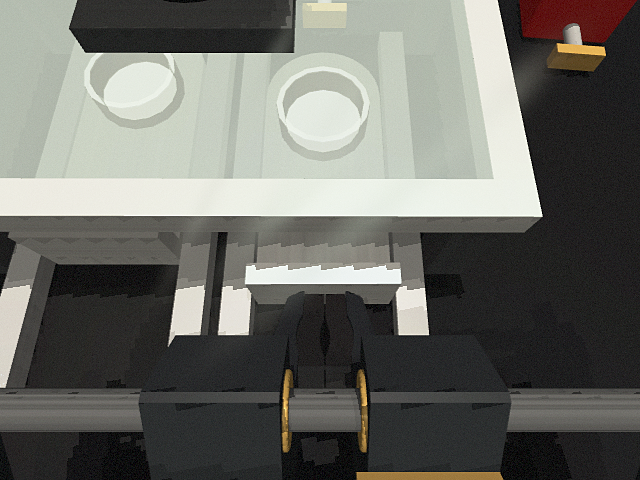

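w6 shows the fingertips at the tail wall, about (325,295). The nose is visible through the plate at about (320,55), with the brass pad at about (325,15), so the gap can be measured.

```bash
python3 - <<'E'
from h import *
c=pickle.load(open("w6.pkl","rb")); g=cv2.cvtColor(c["image"],6).astype(int)
print(g[0:70,312].tolist()); print(c["image"][0:32:2,335].tolist())
for v in(3,4,5): print(v,tolane(plane(c,(325,v),.014)))
for v in(26,27,28): print(v,tolane(plane(c,(325,v),.003)))
for v in(50,53,56): print("nose",v,tolane(plane(c,(320,v),.012)))
for u in(270,320,380):
    v=270+np.diff(g[270:300,u]).argmin()+.5; print("tail",u,v,tolane(plane(c,(u,v),.034)))
print(g[260:305,280].tolist())
E
```

```text
[185, 176, 172, 226, 223, 221, 223, 226, 224, 226, 228, 194, 193, 197, 197, 199, 196, 195, 198, 200, 197, 198, 197, 196, 199, 194, 195, 199, 179, 177, 181, 184, 180, 182, 177, 180, 180, 176, 180, 176, 180, 181, 179, 179, 177, 180, 185, 179, 179, 179, 182, 178, 178, 194, 210, 207, 208, 208, 208, 205, 210, 209, 206, 209, 209, 210, 205, 208, 234, 234]
[[180, 190, 184], [168, 178, 167], [192, 227, 233], [189, 224, 229], [187, 224, 228], [192, 229, 236], [178, 200, 199], [174, 199, 197], [177, 198, 198], [176, 201, 200], [174, 199, 197], [177, 198, 198], [175, 198, 194], [178, 203, 202], [170, 180, 172], [170, 183, 176]]
3 [[ 0.20293579 -0.00115916]]
4 [[ 0.20218118 -0.00115839]]
5 [[ 0.20142841 -0.00115761]]
26 [[ 0.19830914 -0.00116281]]
27 [[ 0.19754828 -0.00116203]]
28 [[ 0.19678923 -0.00116125]]
nose 50 [[0.1713937  0.00148554]]
nose 53 [[0.16934994 0.0014786 ]]
nose 56 [[0.16732029 0.0014717 ]]
tail 270 283.5 [[0.03975959 0.01871132]]
tail 320 283.5 [[0.03974832 0.00081383]]
tail 380 283.5 [[ 0.0397348  -0.02065915]]
[139, 135, 133, 128, 151, 135, 253, 245, 241, 240, 240, 238, 241, 238, 240, 238, 240, 238, 238, 240, 238, 237, 243, 255, 90, 97, 105, 104, 96, 104, 102, 100, 99, 101, 100, 100, 99, 106, 105, 97, 101, 108, 103, 109, 56]
```

```bash
cat > meas.py <<'E'
from h import *
def meas(c):
    g=cv2.cvtColor(c["image"],6).astype(float); out=[]
    t=[]
    for u in(275,320,375):
        v=265+np.diff(g[265:305,u]).argmin()+.5; t.append(tolane(plane(c,(u,v),.034))[0,0])
    return np.mean(t)
def padpos(c):
    "lane x of brass pad in scene picture: weighted by its yellow share (subpixel centroid)"
    I=c["image"].astype(float); w=np.clip(I[...,2]-I[...,0]-30,0,None)[360:377,278:306]
    v,u=np.mgrid[360:377,278:306]; q=((w*u).sum()/w.sum(),(w*v).sum()/w.sum()); return tolane(plane(c,q,.012))[0],q
E
python3 - <<'E'
from cell import manip,cams
from push import *
from meas import *
for n in("s5","s6"): print(n,padpos(pickle.load(open(n+".pkl","rb"))))
L=push(.050,rate=.03); print(L[-1])
for x in(.054,.0555,.057,.058):
    push(x,rate=.02); s=manip.state(); f=s["contact_force"]; print(x,tolane(s["tool_pos"])[0].round(4),(f[:2]@AX).round(2),f[2].round(2))
c=wrist(manip,cams,"w7"); print("tail",meas(c)); c=cams.capture("scene"); print(padpos(c)); pickle.dump(c,open("s7.pkl","wb"))
print(manip.state()["clock"])
E
```

```text
Still running in the background as job /tmp/bash_jobs.1000/891a899fc66b (pid 826). You'll get a notice when it ends.
```

```bash
cat /tmp/bash_jobs.1000/891a899fc66b/stdout; kill -9 -- -$(cat /tmp/bash_jobs.1000/891a899fc66b/pid); sleep 1; timeout 60 python3 - <<'E'
from cell import manip
from h import *
s=manip.state(); print(tolane(s["tool_pos"]),s["tool_pos"],s["contact_force"],s["clock"],s["joint_velocities"].round(3))
E
```

```text
[5.41483997e-02 8.04314576e-06] [ 0.58196066 -0.06070272  0.01706735] [-0.7283699  -0.37767143  0.06543706] 31.2417 [-0.    -0.002  0.001 -0.001  0.002 -0.002]
```

My polling thread hung the script, but the arm is fine: TCP at 0.0541, clock 31.2 s. I'll carry on without threads.

```bash
cat > step.py <<'E'
from cell import manip,cams
from meas import *
def go(xs,tag):
    for x in xs:
        manip.move_linear(lane(x,0,.017),rate=.012); s=manip.state(); f=s["contact_force"]
        print(round(x,4),tolane(s["tool_pos"])[0].round(5),"F",(f[:2]@AX).round(2),f[2].round(2),s["tau"][1:3].round(1),end=" ")
        c=cams.capture("scene"); p,q=padpos(c); print("pad",p[0].round(5))
    pickle.dump(c,open(f"s{tag}.pkl","wb")); c=wrist(manip,cams,"w"+tag); print("tail",meas(c),"t",manip.state()["clock"])
E
timeout 100 python3 - <<'E'
from step import *
for n in("s5","s6"): print(n,padpos(pickle.load(open(n+".pkl","rb"))))
go([.0555,.057,.058,.0585,.059],"7")
E
```

```text
s5 (array([ 0.19856981, -0.00131719]), (np.float64(291.5020321898878), np.float64(371.0056901316859)))
s6 (array([ 0.19854913, -0.00133152]), (np.float64(291.49262634631316), np.float64(370.99519469759736)))
0.0555 0.05551 F -1.65 0.07 [-30.6 -23.5] pad 0.19861
0.057 0.05706 F -0.52 -0.29 [-30.8 -23.6] pad 0.19863
0.058 0.05804 F -1.14 0.05 [-30.9 -23.7] pad 0.19866
0.0585 0.05847 F -1.75 -0.67 [-31.  -23.8] pad 0.19867
0.059 0.05899 F -1.67 -0.33 [-31.1 -23.8] pad 0.19865
tail 0.07351016371218093 t 32.8417
```

View pics/w7.png

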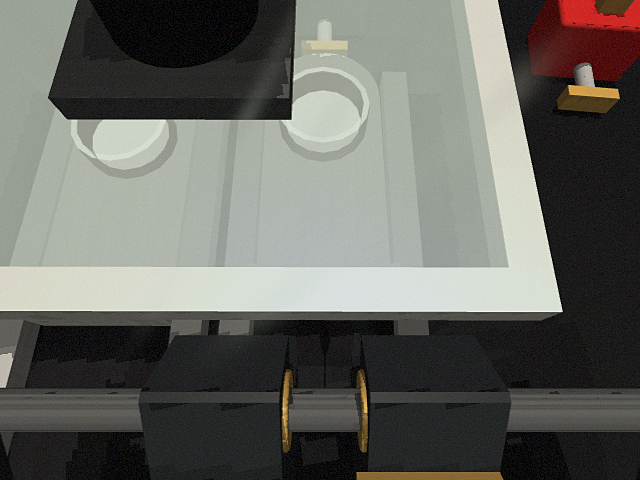

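The nose at about (325,56) is almost at the pad at about (325,47), and the pad has not moved yet. I'll step in small increments.

```bash
timeout 100 python3 - <<'E'
from step import *
go(np.arange(.0595,.0636,.0005),"8")
E
```

```text
0.0595 0.05943 F -2.02 -0.67 [-31. -24.] pad 0.19865
0.06 0.0597 F -3.41 0.95 [-30.8 -24.7] pad 0.19866
0.0605 0.05996 F -6.9 2.33 [-30.4 -25.4] pad 0.19868
0.061 0.06015 F -7.74 4.08 [-29.7 -26. ] pad 0.19865
0.0615 0.0603 F -9.47 6.1 [-29.2 -26.5] pad 0.19876
0.062 0.06058 F -9.74 7.06 [-29.1 -26.8] pad 0.19888
0.0625 0.06095 F -10.62 7.38 [-29.3 -27. ] pad 0.19925
0.063 0.0614 F -10.04 6.42 [-29.4 -27. ] pad 0.19979
0.0635 0.06185 F -9.82 6.43 [-29.6 -27. ] pad 0.20029
tail 0.07021720590324565 t 35.5917
```

```bash
timeout 100 python3 - <<'E'
from step import *
go([.0645,.0655,.0663,.0669],"9")
E
```

```text
0.0645 0.06277 F -8.91 5.32 [-30.2 -27. ] pad 0.20111
0.0655 0.06378 F -9.86 5.62 [-30.4 -27. ] pad 0.20199
0.0663 0.06456 F -9.34 5.49 [-30.4 -27.1] pad 0.20263
0.0669 0.06513 F -9.14 5.82 [-30.4 -27.2] pad 0.20314
tail 0.07591264103020459 t 36.8417
```

```bash
timeout 200 python3 - <<'E'
from step import *
go([.0672],"10")
manip.move_linear(lane(.05,0,.017),rate=.03); manip.move_linear(lane(.006,0,.017),rate=.08)
manip.move_linear(lane(.006,0,.06),rate=.08,rot=down(YAW,.74))
manip.move_pose(lane(.006,0,.10),down(YAW,.7)); manip.move_linear(lane(-.03,0,.2),rate=.15)
manip.move_pose(lane(-.1,0,.26),down(YAW)); manip.dwell(.3)
s=manip.state(); print(s["contact_force"],s["clock"])
c=cams.capture("scene"); print("pad",padpos(c)); w=wrist(manip,cams,"w11"); t=cams.capture("top")
cv2.imwrite("pics/fin.png",np.hstack([cv2.resize(w["image"],(400,300)),cv2.resize(t["image"][80:290,160:440],(400,300))]))
E
```

```text
0.0672 0.0654 F -9.68 5.22 [-30.2 -27.2] pad 0.20336
tail 0.07149667429432559 t 37.1917
[-0.28667113  0.26789505 -0.10125548] 44.25
pad (array([ 0.20340331, -0.00038864]), (np.float64(292.2367049009385), np.float64(373.6223496697949)))
```

View pics/fin.png

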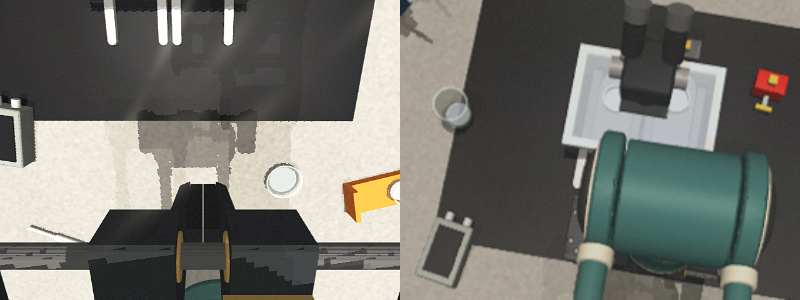

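The final view shows both chambers under the bridge, the box and beaker where they were, and the arm clear. The plunger held at about +4.8 to +5.2 mm.

```bash
timeout 60 python3 -c "
from cell import order; print(order.close_job())"
```

```text
the job is handed in; nothing more can be done
None
```

I slid the carrier nose first down the free right guideway until it pushed the plunger in about 5 mm (4.8–5.2 mm by camera and arm position), then let go, backed the arm clear and handed the job in after about 44 s of robot time; the final pictures show the parked carrier, grey box and beaker apparently where they were (checked by eye).

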